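# Meter one bobbin from the slide-gate feed box

## Robot

A 6-joint arm with a two-finger parallel gripper is mounted at the origin on the work surface; the furniture and walls round the work are solid. World frame = base frame: x ahead of the robot, y to its left, z up, the work surface at z = 0. Lengths are in mm, angles in rad, forces in N, time in s.
With the tool pointing down it reaches from about 350 to 875 mm from the base axis. Payload 4.2 kg.
Tool frame: the origin (TCP) lies at the very end of the fingers, on their centre line; the grasp point (between the pads) lies 19 mm behind it; z points along the fingers, y is the line along which they close (so a half turn about z gives the same grasp; the last joint's range is limited). The gripper opens to 85 mm and grips with 20 to 120 N. Pads are 22 mm wide; open, the fingers measure 114 mm over their backs; the gripper's body (76 mm by 85 mm) begins 54 mm behind the grasp point. The pads swing forward as they close: fully open they stand 13 mm farther back than shut.
Start: joints at [1.606, 0.385, 0.008, 0, -1.194, -0.259], TCP at [138.679, 609.399, 231.312] pointing down, gripper open.
Joint ranges: [-3.14, 3.14], [-1.21, 2.06], [-1.07, 1.41], [-3.16, 2.05], [-2.99, -0.16], [-3.1, 3.1]. Speed limits (rad/s): [2.79, 2.79, 3.14, 3.14, 3.14, 3.14].

## Interface

Orientations are given as a unit quaternion [x, y, z, w].
In Python, from bench import read_state, get_image, camera_model, job_done gives the robot as it stands.
- The arm moves only by the shell command python3 -m handwheel 'ROWS'. ROWS is JSON, a list of rows, each a list of 7 numbers: the shift along the tool's x, y, z in m, then the turn, a rotation vector about the tool's x, y, z in rad, then the gripper's target within -1 to 1 (fully open at 1, half-way at 0, shut at -1). In form: [[dx, dy, dz, wx, wy, wz, jaw], ...]. A call has 1 to 10 rows; each row is the pose to reach, as a shift and turn from the pose commanded when the call began, along the tool's axes at that moment; what a row does not reach only later rows make up. A row lasts 1/8 s, in which the tool goes at most 62.5 mm and 10.7 degrees, less where a joint would pass 70% of its speed; a pose out of reach is approached as far as the arm can. A call with a gripper value outside its range is refused whole. The fingers move at their own pace and stop on an object; the grip force is fixed at half the most. Time passes only in rows, so rows that repeat a pose let the fingers close. It gives the time, the measured TCP pose, the force, the opening and the grip force at its end, in the units of the state.
- read_state(): the state, without advancing time (a new reading comes with each control period).
- get_image(name): name is "side" or "top"; returns (picture, depth): 384x512x3 uint8, blue, green, red; 384x512 float32, mm along the optical axis (not along the pixel's ray), 0 where there is no reading.
- camera_model(name): a dict with "K" (3x3 intrinsics, pixels), "rvec" (rotation vector, rad) and "tvec" (3), from world to camera coordinates, as OpenCV has them. Camera axes: x right, y down, z forward; pixel columns grow to the right and rows downward; lengths in mm; the calibration is good to about 2 mm. A picture is of the moment at which its call begins. camera_model takes no time and is no camera call.
- job_done(): hands the job in; it is judged then, once.
The state is a dict: "clock": time; "joints": joint angles; "joint_vel": joint speeds; "joint_efforts": joint torques, N m; "position": TCP position; "ee_rot": TCP orientation; "contact_force": force on the tool from outside, world axes, zero at the start; "wrist_torque": the same for the moment, N m; "gripper_width": finger opening in mm; "grasp_force": force on a finger pad.
Only numpy, scipy, OpenCV 4.12 (cv2) and the standard library are available. Lean on these libraries where they do the work, as an engineer would, in place of code of your own. Each camera call takes 0.05 s, during which the arm holds its last target. There are 200 camera calls.

## Task

Two feed boxes with slide gates stand on the bench; use the longer one, whose two cells hold a bobbin each (the shorter box is empty). Take its gate by the upright black grip and pull it about half way out, so that only the bobbin in the cell farther from the grip drops into the tray beneath. Then push the gate fully shut again, with the other bobbin still in its cell, and let go.

Things in the scene. Friction and masses are not known exactly. Their poses are not given: they have to be found in the camera images.
- feed_box: Fixed plywood box on legs, 88 (x) x 84 x 120 mm high. Origin: centre of underside; x points from grip to far end, z up. Cells 34 x 34 mm: far x 5 to 39, near -39 to -5 mm; open tray below, 22 mm lips. Black grip post 20 (x) x 16 (y) mm, z 63 to 115 mm, at x = -110 mm - gate travel, y = 0; a flat tongue (top z 63) joins it to the box. Other box: 60 mm long, 104 high, one cell, like grip.
- gate (a joint): Travel of the slide gate, m: 0 shut, 0.090 fully out, growing as the grip goes along the box's -x. Drags with 2 N, stays where left. The gate plate (top z = 63 mm) is the cells' floor; its rear edge is at box x = 44 mm - travel: at 0.039 the far cell is all uncovered, at 0.045 the edge is under the divider; the near bobbin is safe up to 0.055.
- bobbin_far: Metal sewing bobbin with white thread, 25 mm across, 12 mm high, about 20 g, lying flat on the gate in the far cell (z = 63 mm); in the tray its height is under 32 mm. Origin: centre of its underside.
- bobbin_near: The like bobbin in the near cell (nearer the grip). Origin: centre of its underside.
Not all that is in view belongs to the job. Leave any green look-alike of the feed_box alone.

How it is judged (in metres and radians):
On the way:
1. with the gate drawn out at least 25 mm the far bobbin has dropped into the tray, the near one still in its cell (value of joint gate above 0.025 m and z of bobbin_far in the frame of feed_box below 0.032 m and z of bobbin_near in the frame of feed_box above 0.055 m), for 0.1 s.
At the end, for the whole second after the job is handed in: The gate is shut to within 10 mm, the far bobbin lies at rest in the tray under the box, and the near bobbin lies at rest in its own cell on the gate (value of joint gate below 0.01 m and z of bobbin_far in the frame of feed_box below 0.032 m and x of bobbin_far in the frame of feed_box between -0.044 and 0.044 m and y of bobbin_far in the frame of feed_box between -0.028 and 0.028 m and z of bobbin_near in the frame of feed_box between 0.055 and 0.09 m and x of bobbin_near in the frame of feed_box between -0.039 and -0.005 m and y of bobbin_near in the frame of feed_box between -0.02 and 0.02 m and linear speed of each of bobbin_far, bobbin_near below 0.05 m/s); the robot touches nothing.
It fails at once if the near bobbin falls out of its cell (z of bobbin_near in the frame of feed_box below 0.045 m).
It also fails if it takes over 29 s, if anything falls off the work surface, if the arm or the gripper's body presses on something with over 40 N, if the wrist force passes 120 N, or if a joint passes its speed limit or range.

## Working session

There is one attempt and no reset: what is moved stays moved. The work goes in short steps, Python scripts to look and compute and a shell command to move; the robot and the scene stay as the last step left them, time stands still between calls to the robot, and variables do not carry over. Pictures are saved under pics/ and viewed, at most 10 in all, crops included, and the job is handed in when it is done.

```bash
mkdir -p pics; ls; python3 - <<'E'
from bench import *
import cv2,numpy as np
for n in("side","top"):
    im,d=get_image(n);cv2.imwrite(f"pics/{n}0.png",im);np.save(f"{n}0.npy",d)
    m=camera_model(n);R=cv2.Rodrigues(np.array(m["rvec"],float))[0]
    print(n,m["K"],(-R.T@np.array(m["tvec"]).ravel()).round(),R.round(2).tolist())
s=read_state();print(s)
E
```

```text
pics
side [[412.6567117    0.         254.80685672]
 [  0.         412.6567117  194.28193172]
 [  0.           0.           1.        ]] [ 389. -667.  535.] [[0.97, -0.26, -0.02], [-0.16, -0.52, -0.84], [0.21, 0.82, -0.54]]
top [[467.87502835   0.         249.99830996]
 [  0.         467.87502835 200.02114701]
 [  0.           0.           1.        ]] [501.   8. 931.] [[0.01, -1.0, 0.01], [-1.0, -0.01, -0.05], [0.05, -0.01, -1.0]]
{'clock': 0.1, 'joints': array([ 1.60560062e+00,  3.85491915e-01,  6.77022260e-03, -4.25938254e-04,
       -1.19400477e+00, -2.58614353e-01]), 'joint_vel': array([-0.00011956, -0.00271126,  0.00314449,  0.00130558,  0.00171975,
       -0.00068359]), 'joint_efforts': array([-7.31344790e-05, -3.93316448e+01,  1.88929331e+01,  4.19796064e+00,
       -2.55989828e-03,  2.50282632e-06]), 'position': array([138.57751765, 608.9124135 , 230.32794628]), 'ee_rot': array([ 9.93735906e-01, -1.11749624e-01, -5.47496837e-05,  9.83640283e-04]), 'contact_force': array([-0.29999451,  0.95516763,  0.94739681]), 'wrist_torque': array([-0.0298855 , -0.01083092,  0.04910694]), 'grasp_force': 0.0, 'gripper_width': 85.47307793033552}
```

View pics/top0.png

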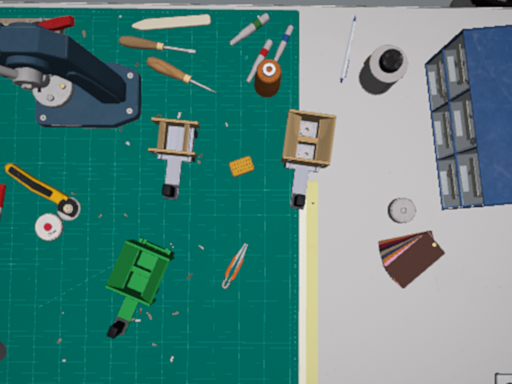

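View pics/side0.png

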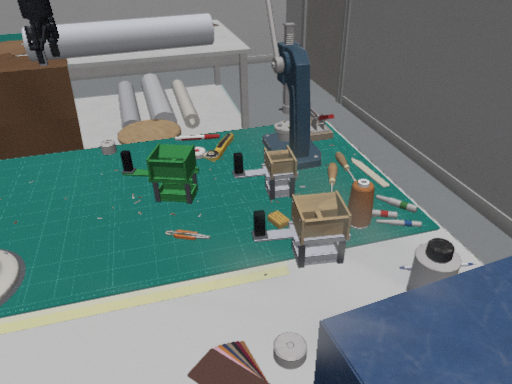

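The top view shows the long box at about (308,138) with two white bobbins and its black grip at (299,200). The short box is at (175,138) and the green look-alike at (140,270). The side view shows the same grip at (260,223).

```bash
cat > h.py <<'E'
import cv2,numpy as np
from bench import *
def cam(n):
    m=camera_model(n);return np.array(m["K"]),cv2.Rodrigues(np.array(m["rvec"],float))[0],np.array(m["tvec"],float).ravel()
def onz(n,uv,z):
    K,R,t=cam(n);c=-R.T@t;r=R.T@np.linalg.inv(K)@np.array([*uv,1.]);return c+r*(z-c[2])/r[2]
def cloud(n,d):
    K,R,t=cam(n);v,u=np.indices(d.shape);p=np.stack([(u-K[0,2])/K[0,0]*d,(v-K[1,2])/K[1,1]*d,d],-1);return (p-t)@R
def box(n,uv):return cv2.minAreaRect(np.float32(uv))
E
python3 - <<'E'
from h import *
for n,roi in(("top",(270,90,350,220)),("side",(240,180,360,270))):
    im=cv2.imread(f"pics/{n}0.png");d=np.load(f"{n}0.npy");P=cloud(n,d)
    v,u=np.indices(d.shape);r=(u>roi[0])&(u<roi[2])&(v>roi[1])&(v<roi[3])&(d>0)
    z=P[...,2]
    g=r&(im.max(2)<60)&(z>100)&(z<130)
    w=r&(z>112)&(z<128)&(im.max(2)>=80)
    for k,m in(("grip",g),("rim",w)):
        q=P[m]
        if len(q)<4: print(n,k,len(q));continue
        print(n,k,len(q),"zmed",np.median(q[:,2]).round(1),"mean",q.mean(0).round(1),"rect",cv2.minAreaRect(np.float32(q[:,:2])))
    if n=="top":
        uv=np.argwhere(g)[:,::-1];print(onz(n,uv.mean(0),115), uv.min(0),uv.max(0))
im=cv2.imread("pics/top0.png")[95:215,265:355];im2=cv2.imread("pics/side0.png")[180:270,230:360]
a=cv2.resize(im,None,fx=5,fy=5)[:600];b=cv2.resize(im2,(350,242))
c=np.zeros((600,800,3),np.uint8);c[:,:450]=a;c[:242,450:]=b;cv2.imwrite("pics/c1.png",c)
E
```

```text
top grip 141 zmed 113.9 mean [569.6 -88.9 112.2] rect ((615.531005859375, -95.37240600585938), (162.36953735351562, 70.91328430175781), 2.853569269180298)
top rim 768 zmed 117.6 mean [ 654.7 -101.4  117.5] rect ((654.5083618164062, -100.28575134277344), (84.86921691894531, 89.22086334228516), 82.45880126953125)
[569.12638987 -88.50647727 115.        ] [285 114] [326 206]
side grip 112 zmed 110.8 mean [543.4 -92.3 109.3] rect ((543.56591796875, -89.70419311523438), (15.088634490966797, 19.670316696166992), 89.89579772949219)
side rim 513 zmed 116.1 mean [ 655.4 -104.4  116.1] rect ((617.1709594726562, -96.37507629394531), (86.08589172363281, 166.4996795654297), 81.05724334716797)
```

View pics/c1.png

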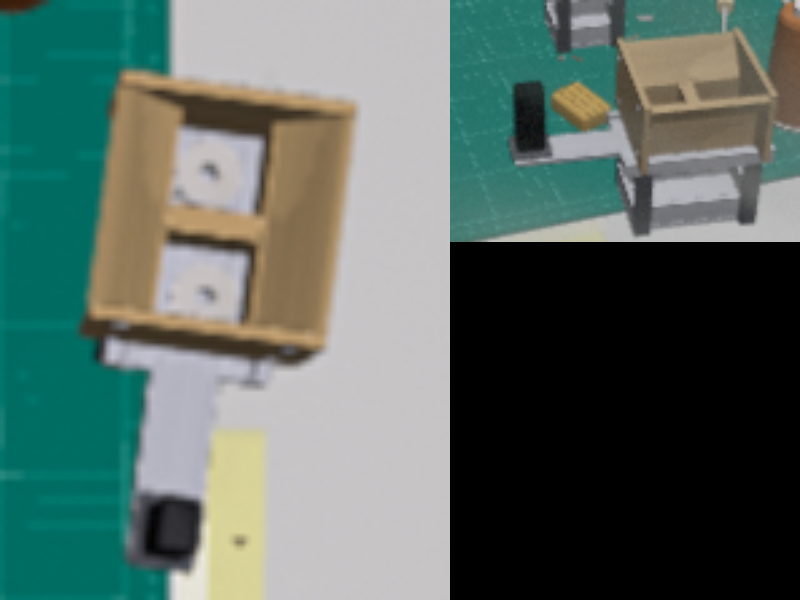

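The crop shows the rim corners at about (290,109), (336,116), (330,165) and (283,159), and the grip top at (300,200). Box yaw comes out near -7.5°. Next I check the grip, the clearance along the path, and the motion in tool axes.

```bash
python3 - <<'E'
from h import *
from scipy.spatial.transform import Rotation as Ro
c=np.array([onz("top",(265+a/5,95+b/5),120) for a,b in((125,72),(355,105),(325,350),(90,320))])
print(c.round(1).tolist(),c.mean(0)); 
for e in(c[0]-c[3],c[1]-c[2]): print(np.degrees(np.arctan2(e[1],e[0])),np.linalg.norm(e))
print("grip",onz("top",(300,200),115))
for n in("top","side"):
    P=cloud(n,np.load(n+"0.npy")).reshape(-1,3);d=np.load(n+"0.npy").ravel()
    A,B=np.array([138.7,609.4]),np.array([545.5,-86.]);L=np.linalg.norm(B-A);u=(B-A)/L
    s=(P[:,:2]-A)@u;o=(P[:,:2]-A)@[-u[1],u[0]]
    q=P[(d>0)&(P[:,2]>110)&(P[:,2]<600)&(s>-50)&(s<L+100)&(abs(o)<170)]
    for y in range(-150,700,50):
        w=q[(q[:,1]>=y)&(q[:,1]<y+50)]
        if len(w)>3: print(n,y,len(w),w.min(0).round(),w.max(0).round())
s=read_state();R=Ro.from_quat(s["ee_rot"]);print(R.as_matrix().round(3));print(R.inv().apply((np.array([545.5,-86,231])-s["position"])))
E
```

```text
[[703.1, -67.0, 120.0], [692.2, -147.8, 120.0], [605.7, -137.2, 120.0], [615.4, -55.1, 120.0]] [ 654.09348297 -101.80586112  120.        ]
-7.729549689113162 88.43313138703975
-6.986797196611593 87.1509755700225
grip [544.35164642 -85.57653587 115.        ]
top -150 283 [ 606. -142.  110.] [ 699. -100.  124.]
top -100 556 [534. -99. 110.] [702. -53. 123.]
top 100 105 [418. 141. 111.] [569. 150. 123.]
top 150 469 [360. 150. 110.] [569. 200. 124.]
top 200 591 [304. 201. 110.] [471. 249. 125.]
side -150 166 [ 606. -143.  110.] [ 698. -101.  120.]
side -100 373 [ 535. -100.  110.] [703. -53. 120.]
side 100 76 [410. 137. 110.] [568. 150. 120.]
side 150 159 [360. 150. 110.] [561. 200. 121.]
side 200 211 [304. 200. 110.] [470. 246. 120.]
side 500 266 [110. 532. 285.] [138. 550. 347.]
side 550 1014 [103. 550. 243.] [175. 600. 401.]
side 600 223 [138. 600. 244.] [176. 650. 395.]
side 650 211 [136. 650. 241.] [166. 679. 346.]
[[ 0.975 -0.222 -0.   ]
 [-0.222 -0.975 -0.002]
 [ 0.     0.002 -1.   ]]
[5.51098861e+02 5.87179163e+02 5.44230761e-01]
```

```bash
python3 -m handwheel '[[0.04,0.043,0,0,0,0,1],[0.08,0.086,0,0,0,0,1],[0.12,0.128,0,0,0,0,1],[0.16,0.171,0,0,0,0,1],[0.2,0.213,0,0,0,0,1],[0.24,0.256,0,0,0,0,1],[0.28,0.299,0,0,0,0,1],[0.32,0.341,0,0,0,0,1],[0.36,0.384,0,0,0,0,1],[0.4,0.426,0,0,0,0,1]]' && python3 -m handwheel '[[0.04,0.043,0,0,0,-0.03,1],[0.08,0.086,0,0,0,-0.06,1],[0.12,0.128,0,0,0,-0.09,1],[0.151,0.16,0,0,0,-0.09,1],[0.151,0.16,0,0,0,-0.09,1],[0.151,0.16,0,0,0,-0.09,1]]'
python3 - <<'E'
from h import *
from scipy.spatial.transform import Rotation as Ro
s=read_state();R=Ro.from_quat(s["ee_rot"]);print(s["clock"],s["position"],R.as_matrix().round(3).tolist(),R.inv().apply(np.array([544.8,-86,76])-s["position"]))
im,d=get_image("side");cv2.imwrite("pics/s1.png",cv2.resize(im[60:300,120:440],None,fx=2,fy=2))
E
```

```text
clock: 1.35
position: [434.6, 103.4, 231.3]
ee_rot: [0.994, -0.112, 0.0, -0.0]
contact_force: [0.3, 1.7, 0.7]
gripper_width: 85.0
grasp_force: 0.0
clock: 2.1
position: [545.3, -84.2, 230.7]
ee_rot: [0.998, -0.067, -0.001, -0.0]
contact_force: [-0.7, -0.1, 0.8]
gripper_width: 85.3
grasp_force: 0.0
2.1 [545.34137648 -84.22686941 230.72158382] [[0.991, -0.134, -0.001], [-0.134, -0.991, 0.0], [-0.001, -0.0, -1.0]] [-7.98275490e-02  1.83798600e+00  1.54721754e+02]
```

View pics/s1.png

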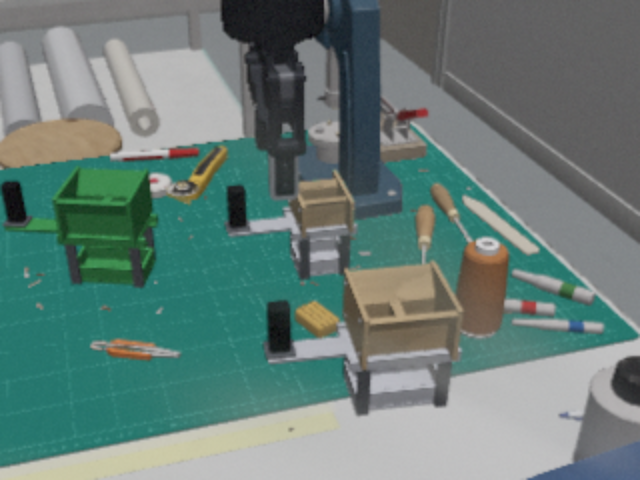

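The fingers (crop 285,190) hang squarely above the grip post (280,310), so I go down and close.

```bash
python3 -m handwheel '[[0,0.002,0.05,0,0,0,1],[0,0.002,0.1,0,0,0,1],[0,0.002,0.13,0,0,0,1],[0,0.002,0.154,0,0,0,1],[0,0.002,0.154,0,0,0,1],[0,0.002,0.154,0,0,0,-1],[0,0.002,0.154,0,0,0,-1],[0,0.002,0.154,0,0,0,-1],[0,0.002,0.154,0,0,0,-1],[0,0.002,0.154,0,0,0,-1]]'&& python3 -m handwheel '[[0,0,0,0,0,0,-1],[0,0,0,0,0,0,-1]]'
python3 - <<'E'
from h import *
im,d=get_image("side");im2,_=get_image("top");
cv2.imwrite("pics/s2.png",np.hstack([cv2.resize(im[150:290,210:370],None,fx=2.5,fy=2.5),cv2.resize(im2[85:225,260:360],None,fx=2.5,fy=2.5)]))
E
```

```text
clock: 3.4
position: [545.8, -86.9, 78.1]
ee_rot: [0.998, -0.067, 0.0, 0.0]
contact_force: [-0.2, -3.0, 3.6]
gripper_width: 15.3
grasp_force: 58.8
clock: 3.65
position: [545.8, -86.9, 78.1]
ee_rot: [0.998, -0.067, 0.0, 0.0]
contact_force: [-1.3, -3.9, 6.1]
gripper_width: 15.1
grasp_force: 58.9
```

View pics/s2.png

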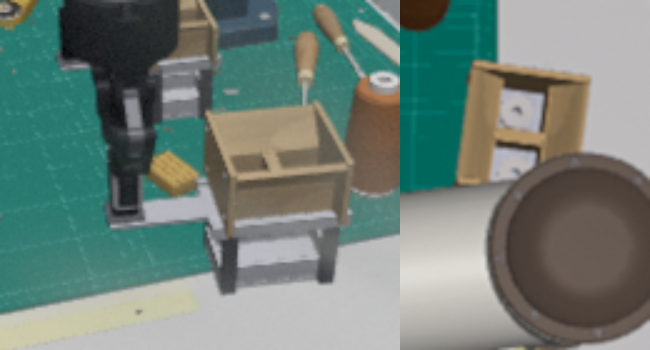

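The fingers hold the post with an opening of 15 mm. Both bobbins are still in their cells (crop 518,110 and 515,160). I pull 45 mm.

```bash
python3 -m handwheel '[[-0.008,0,0,0,0,0,-1],[-0.016,0,0,0,0,0,-1],[-0.024,0,0,0,0,0,-1],[-0.031,0,0,0,0,0,-1],[-0.038,0,0,0,0,0,-1],[-0.043,0,0,0,0,0,-1],[-0.045,0,0,0,0,0,-1],[-0.045,0,0,0,0,0,-1],[-0.045,0,0,0,0,0,-1],[-0.045,0,0,0,0,0,-1]]'
python3 - <<'E'
from h import *
im,d=get_image("side");im2,_=get_image("top");
cv2.imwrite("pics/s3.png",np.hstack([cv2.resize(im[150:290,210:370],None,fx=2.5,fy=2.5),cv2.resize(im2[85:225,260:360],None,fx=2.5,fy=2.5)]))
E
```

```text
clock: 5.0
position: [501.6, -81.1, 78.1]
ee_rot: [0.998, -0.067, 0.001, 0.001]
contact_force: [0.6, -6.0, 4.5]
gripper_width: 15.1
grasp_force: 59.1
```

View pics/s3.png

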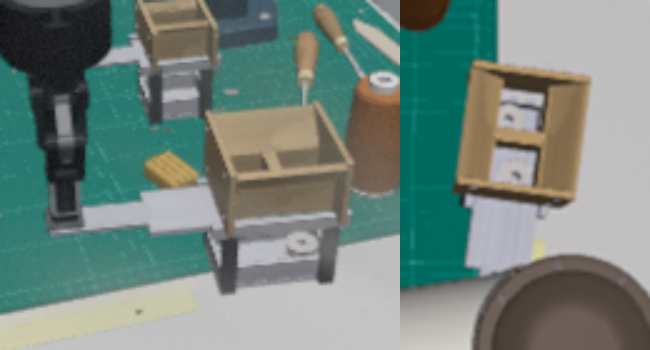

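The far bobbin lies in the tray (side crop 302,242) and the near one is still in its cell (top crop 515,172). I push the gate shut and let go.

```bash
python3 -m handwheel '[[0.008,0,0,0,0,0,-1],[0.016,0,0,0,0,0,-1],[0.024,0,0,0,0,0,-1],[0.031,0,0,0,0,0,-1],[0.038,0,0,0,0,0,-1],[0.043,0,0,0,0,0,-1],[0.045,0,0,0,0,0,-1],[0.045,0,0,0,0,0,-1],[0.045,0,0,0,0,0,-1]]' && python3 -m handwheel '[[0,0,0,0,0,0,0],[0,0,0,0,0,0,0.6],[0,0,0,0,0,0,1],[0,0,0,0,0,0,1],[0,0,0,0,0,0,1]]'
```

```text
clock: 6.22
position: [545.9, -86.9, 78.1]
ee_rot: [0.998, -0.067, 0.0, 0.0]
contact_force: [-2.4, -4.1, 5.4]
gripper_width: 15.4
grasp_force: 59.2
clock: 6.85
position: [545.6, -86.2, 77.2]
ee_rot: [0.998, -0.067, -0.0, -0.0]
contact_force: [0.1, 1.0, 0.5]
gripper_width: 85.3
grasp_force: 0.0
```

Next I rise clear, back off so the top view is open, and check.

```bash
python3 -m handwheel '[[0,0,-0.04,0,0,0,1],[0,0,-0.09,0,0,0,1],[0,0,-0.14,0,0,0,1],[-0.04,0,-0.15,0,0,0,1],[-0.08,0,-0.15,0,0,0,1],[-0.12,0,-0.15,0,0,0,1],[-0.12,0,-0.15,0,0,0,1],[-0.12,0,-0.15,0,0,0,1]]'
python3 - <<'E'
from h import *
im,d=get_image("side");im2,_=get_image("top");
cv2.imwrite("pics/s4.png",np.hstack([cv2.resize(im[150:290,210:370],None,fx=2.5,fy=2.5),cv2.resize(im2[85:225,260:360],None,fx=2.5,fy=2.5)]))
E
```

```text
clock: 7.85
position: [427.4, -70.2, 227.8]
ee_rot: [0.998, -0.067, 0.001, -0.0]
contact_force: [0.2, -0.6, 0.5]
gripper_width: 85.0
grasp_force: 0.0
```

View pics/s4.png

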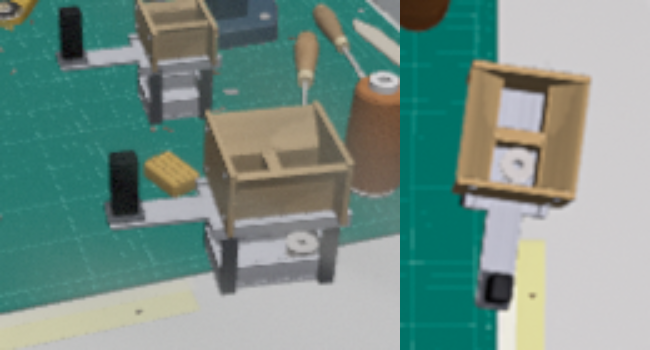

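The gate is shut, the near bobbin is in its cell (top crop 518,163), and the far bobbin is in the tray (side crop 302,242). I check that bobbin's y offset with the depth image before handing in.

```bash
python3 - <<'E'
from h import *
im,d=get_image("side");P=cloud("side",d)
a=np.radians(-7.5);c=np.array([654.3,-101])
for u,v in((331,247),(327,247),(335,246),(331,249)):
    p=P[v,u];e=p[:2]-c;print(p.round(1),np.round([e@[np.cos(a),np.sin(a)],e@[-np.sin(a),np.cos(a)]],1))
E
```

```text
[ 686.2 -100.6   10.8] [31.5  4.5]
[ 676.6 -102.6   14.7] [22.3  1.3]
[ 692.4 -104.7   15.2] [38.2  1.3]
[ 681.  -111.2   15.6] [27.8 -6.7]
```

```bash
python3 -c "from bench import *;print(job_done())"
```

```text
the job is handed in; nothing more can be done
None
```

Handed in at about 8 s: the far bobbin is in the tray, the near bobbin is still in its cell, the gate is shut and the gripper is clear; the judge's verdict was not shown.

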